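# Find the 12 mm mounting plate by feel and seat it in the spring clamp

### The job

One of the three look-alike aluminium plates in the wooden rack is 12 mm thick, the others are about 2.5 mm thinner and thicker: pinch them to find it, then push the 12 mm plate down between the jaws of the spring clamp until it is fully home on the clamp's depth stop, which you have to feel for. Go slowly and press gently, as the clamp is delicate; then let go of the plate, and leave the other things on the bench where they are.

Things in the scene. Friction and masses are not known exactly. Their poses are not given: they have to be found in the camera images.
- rack: Pale wooden rack fixed to the bench, 96 (x) x 206 (y) x 26 mm high, with three nests in a row along its y, 75 mm apart. Origin: centre of its underside, z up. In each nest stands a drilled bare aluminium plate: 70 mm long along the rack's x, 90 mm high, thin along its y. The plates are 9.5, 12 and 14.5 mm thick, in an order that changes every time and is not reported.
- nest_a (a point): Centre of the nest floor at the rack's +y end, 6 mm above the bench; a plate's underside rests here, its top is 90 mm higher. Axes as the rack's. Nests are 18 mm wide, 76 mm long, their walls 20 mm high: a plate may stand 2 mm off the middle. A plate weighs 0.15 to 0.28 kg; its lowest 4 mm are 1.5 mm thinner on each side.
- nest_b (a point): The same for the middle nest.
- nest_c (a point): The same for the nest at the rack's -y end.
- clamp: Spring clamp bolted to the bench: grey base 100 x 120 x 10 mm, two dark steel jaws 60 mm long along the clamp's x. Origin: centre of its underside, z up. The -y jaw is fixed, its upright face at y = -6 mm; the +y jaw is sprung towards it. The faces are upright from 13 to 48 mm above the bench and flare out above that as a lead-in, up to 71 mm.
- mouth (a point): Point in the clamp's mouth, 71 mm above the bench; axes as the clamp's. With the jaw at rest the mouth reaches 15 mm to -y and 11 mm to +y of it. It lies over the mid-plane (y = 0 of the clamp) of a clamped 12 mm plate, whose long side runs along x. The clamp is delicate: bring a plate in slowly (about 20 mm/s) and keep the load on it, jaw grip included, under 30 N.
- jaw (a joint): Opening of the sprung jaw in m: 0 at rest, where the gap is 8 mm, to 0.011. With a plate between the upright faces it reads the plate's thickness less 0.008. Spring about 4 N at 0, 5 N with the 12 mm plate; sliding a plate down takes some 5 to 12 N.
- pad (a joint): Travel of the brass seat pad on the depth stop between the jaws, m: 0 untouched, 0.004 pressed down on the solid stop. Pressing it takes about 2 N, then the force rises steeply. The stop is locked at a height that differs every time and is not reported: the untouched pad's top is 14 to 36 mm above the bench. A plate that is home keeps it down.
- tape: Bystander: ring of clear adhesive tape lying flat, 58 mm across, 19 mm high. Origin: centre of its underside.
- terminals: Bystander: grey terminal block, 50 x 30 x 24 mm. Origin: centre of its underside.
- driver: Bystander: black-handled screwdriver lying flat, 170 mm long, origin under its length.
- carton: Bystander: small cardboard box, 70 x 50 x 40 mm. Origin: centre of its underside.
- railpiece: Bystander: offcut of steel mounting rail, 120 x 35 x 10 mm. Origin: centre of its underside.
- puck: Bystander: black round plastic cap standing upright, 40 mm across, 35 mm high. Origin: centre of its underside.
Mind the look-alikes: they are no part of the job. Leave any orange or purple look-alike of the clamp alone.

How it is judged:
At the end, for the whole second after the job is handed in: The 12 mm plate, and no other, stands released between the jaws (sprung jaw 2.8 to 5.2 mm from rest) and is home on the depth stop (seat pad pressed down by more than 3 of its 4 mm) (value of joint jaw between 0.0028 and 0.0052 m and value of joint pad above 0.003 m); the robot touches nothing.
It fails at once if the clamp was loaded with more than 30 N (contact force between clamp and anything else above 30 N).
It fails at once if another thing on the bench was moved by more than 30 mm (distance of any of tape, terminals, driver, carton, railpiece, puck from where it was at the start of the episode above 0.03 m).
It also fails if it takes over 72 s, if anything falls off the work surface, if the arm or the gripper's body presses on something with over 40 N, if the wrist force passes 120 N, or if a joint passes its speed limit or range.

### The arm

A 7-joint arm with a two-finger parallel gripper is mounted at the origin on the work surface. World frame = base frame: x ahead of the robot, y to its left, z up, the work surface at z = 0. Lengths are in m, angles in rad, forces in N, time in s.
With the tool pointing down it reaches from about 0.4 to 0.85 m from the base axis. Payload 10.4 kg.
Tool frame: the origin (TCP) lies midway between the tips of the shut fingers; the grasp point (between the pads) lies 19 mm behind it; z points along the fingers, x is the direction in which the jaws open and shut, and the axes are right-handed (so a half turn about z gives the same grasp; the last joint's range is limited). The gripper opens to 87 mm and grips with 3 to 60 N. Pads are 19 mm wide; open, the fingers measure 117 mm over their backs; the gripper's body (75 mm by 190 mm) begins 51 mm behind the grasp point.
Start: joints at [1.125, 0.332, -0.065, 1.46, 0.022, 1.35, -0.088], TCP at [0.256, -0.57, 0.223] pointing down, gripper open.
Joint ranges: [-2.6, 2.6], [-0.5, 2.12], [-1.47, 1.34], [0.16, 2.42], [-1.27, 4.41], [0.06, 2.06], [-2.6, 2.6]. Speed limits (rad/s): [2.22, 2.22, 2.79, 2.79, 3.14, 3.14, 3.14].

### API

Orientations are given as a unit quaternion [x, y, z, w].
In Python, from station import bot, capture gives the robot as it stands.
- The arm moves only by the tool apply_moves, never from a script. Its argument "motion" is a list of rows, each an object of numbers: "tx", "ty", "tz": the shift along the tool's x, y, z in cm; "twist": the turn about the tool's z in degrees. In form: [{"tx": .., "ty": .., "tz": .., "twist": ..}, ...]. A call has 1 to 8 rows; each row shifts and turns the commanded pose from where the row before left it, along the tool's axes as they then stand; what a row does not reach is not made up. A row lasts 1/10 s, in which the tool goes at most 50 mm and 8.59 degrees, less where a joint would pass 70% of its speed; a pose out of reach is approached as far as the arm can. A call with a gripper value outside its range is refused whole. "hand" is the opening, from 0 (shut) to 1 (fully open), set as the call begins (left out, the last holds). The fingers move at their own pace and stop on an object; "squeeze" is the grip in N (left out, the last holds). Time passes only in rows, so rows that do not move let the fingers close. It gives the time, the measured TCP pose, the force and the opening at its end, in the units of the state.
- bot.sense(): the state, without advancing time (a new reading comes with each control period).
- capture(name): name is "side" or "top" or "wrist"; returns a dict with "frame" (400x640x3 uint8, blue, green, red), "K" (3x3 intrinsics, pixels), "rvec" (rotation vector, rad) and "tvec" (3), from world to camera coordinates, as OpenCV has them. Camera axes: x right, y down, z forward; pixel columns grow to the right and rows downward; lengths in m; the calibration is good to about 2 mm. A picture is of the moment at which its call begins. There is no depth.
- bot.close_job(): hands the job in, once; it reports no verdict.
The state is a dict: "clock": time; "qpos": joint angles; "qvel": joint speeds; "joint_torque": joint torques, N m; "eef_pos": TCP position; "eef_rot": TCP orientation; "wrist_force": force on the tool from outside, world axes, zero at the start; "wrist_torque": the same for the moment, N m; "grip_width": finger opening in m.
Only numpy, scipy, OpenCV 4.12 (cv2) and the standard library are available. Lean on these libraries where they do the work, as an engineer would, in place of code of your own. Each camera call takes 0.05 s, during which the arm holds its last target.

## Working session

There is one attempt and no reset: what is moved stays moved. The work goes in short steps, Python scripts to look and compute and a tool call to move; the robot and the scene stay as the last step left them, time stands still between calls to the robot, and variables do not carry over. Pictures are saved under pics/ and viewed, and the job is handed in when it is done.

Besides the shell and the picture viewer there is one more tool, called in YAML: its name, and indented under it one key for each argument. apply_moves: Moves the arm, as the interface text tells. Its arguments: {"type":"object","properties":{"motion":{"type":"array","items":{"type":"object","properties":{"tx":{"type":"number"},"ty":{"type":"number"},"tz":{"type":"number"},"twist":{"type":"number"}}}},"hand":{"type":"number"},"squeeze":{"type":"number"}},"required":["motion"]}

```bash
mkdir -p pics; ls
python3 - <<'E'
from station import bot, capture
import cv2, pickle
s=bot.sense(); print({k:s[k] for k in ('clock','eef_pos','eef_rot','wrist_force','grip_width')})
for n in ('side','top','wrist'):
    c=capture(n); cv2.imwrite(f'pics/{n}0.png',c['frame']); pickle.dump(c,open(f'{n}0.pkl','wb')); print(n,c['K'].tolist() if hasattr(c['K'],'tolist') else c['K'],c['rvec'],c['tvec'])
E
```

```text
pics
{'clock': 0.0, 'eef_pos': array([ 0.25627941, -0.56963107,  0.22173142]), 'eef_rot': array([ 8.39753888e-01, -5.42966755e-01, -6.20347464e-04, -3.53619405e-04]), 'wrist_force': array([-0.25368429, -0.22010089, -0.26877696]), 'grip_width': 0.08702902744527038}
side [[363.3177008749115, 0.0, 314.56247296055824], [0.0, 363.3177008749115, 200.85845625196094], [0.0, 0.0, 1.0]] [ 2.11466014 -0.14700488  0.06406524] [-0.4827628   0.12010604  0.72127139]
top [[388.2434747414643, 0.0, 322.58814215888], [0.0, 388.2434747414643, 199.30968846325828], [0.0, 0.0, 1.0]] [ 2.124544   -2.13897326  0.15410904] [0.06603586 0.50291352 1.08079807]
wrist [[285.4259249505776, 0.0, 318.4222154125247], [0.0, 285.4259249505776, 197.89694642551436], [0.0, 0.0, 1.0]] [-2.41787394  1.56261913  0.24020204] [-0.62419461 -0.03714576  0.39197857]
```

View pics/side0.png

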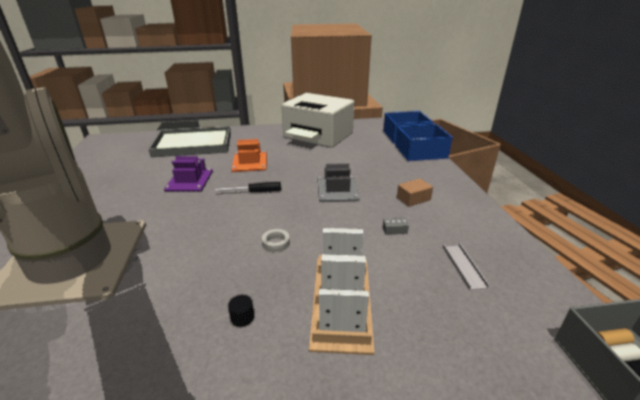

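View pics/top0.png

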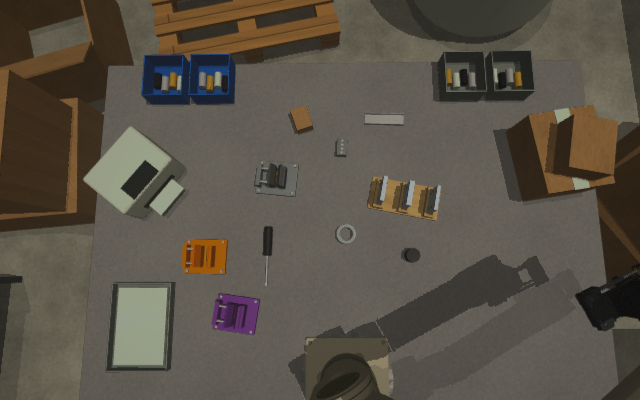

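View pics/wrist0.png

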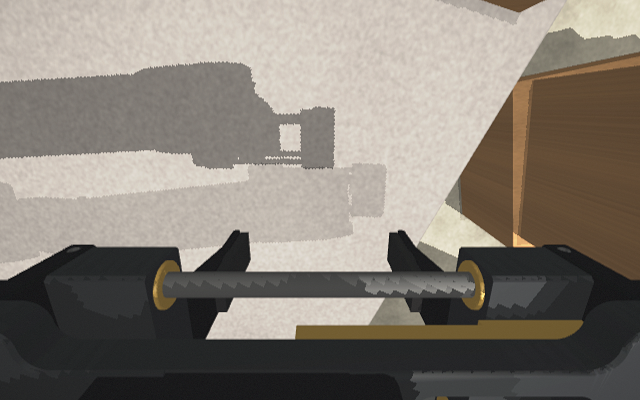

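Top view: the rack is at about (404,198). There are three clamp-like things: grey at (277,178), orange at (206,256) and purple at (236,314). The grey one fits the description. I'll confirm it in a crop.

Run:
```python
import cv2,pickle,numpy as np
t=pickle.load(open('top0.pkl','rb'));s=pickle.load(open('side0.pkl','rb'))
a=cv2.resize(t['frame'][150:210,240:320],None,fx=8,fy=8,interpolation=cv2.INTER_CUBIC)[:,:400*2]
cv2.imwrite('pics/c1.png',a)
b=cv2.resize(t['frame'][165:230,360:450],None,fx=8,fy=8,interpolation=cv2.INTER_CUBIC);cv2.imwrite('pics/c2.png',b)
d=cv2.resize(s['frame'][155:210,305:370],None,fx=9,fy=9,interpolation=cv2.INTER_CUBIC);cv2.imwrite('pics/c3.png',d)
```

```text
(no output)
```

View pics/c1.png

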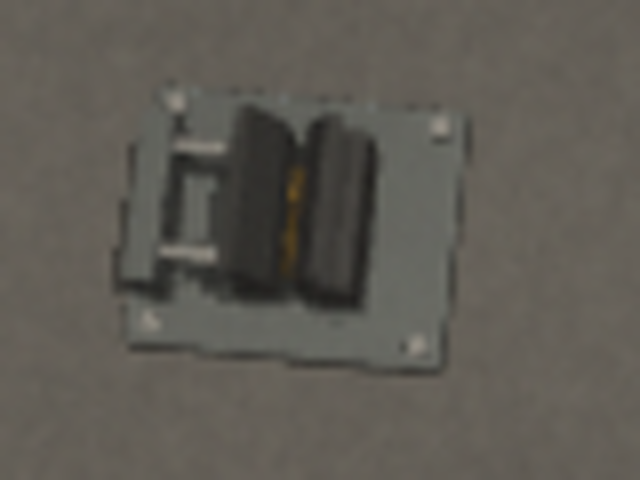

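View pics/c2.png

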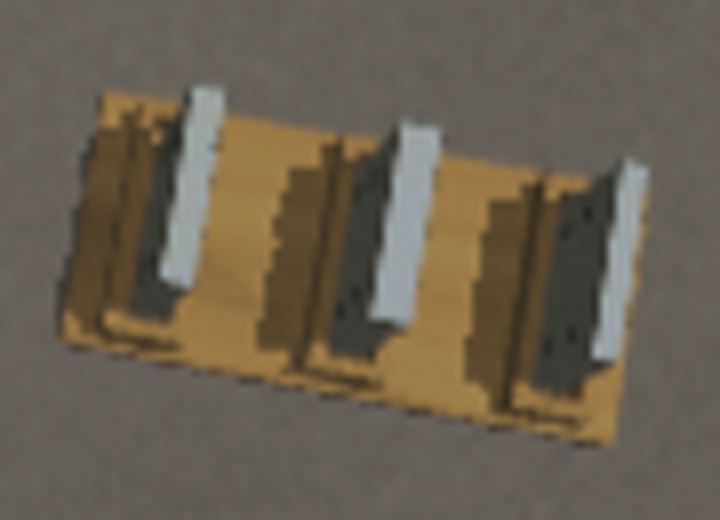

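View pics/c3.png

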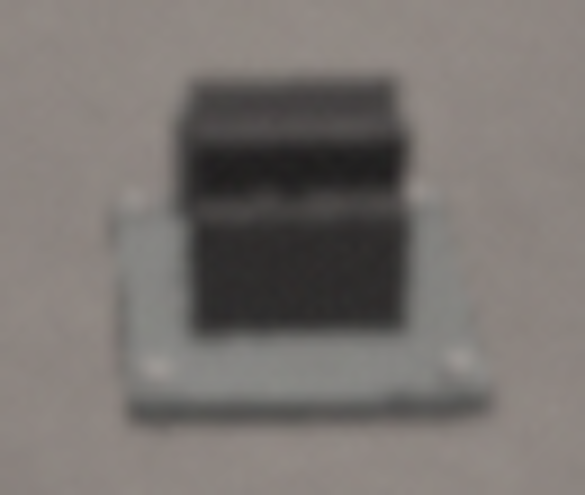

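The crop confirms it. The grey base with dark jaws is at top (277,178), the sprung jaw with its rods is on the left (world +y), and the brass pad is at (277,177). The top faces suggest the left plate is medium, the middle one thickest and the right one thinnest; pinching will confirm. Next I'll measure.

```bash
cat > h.py <<'E'
import cv2,pickle,numpy as np
def ray(c,uv):
    R=cv2.Rodrigues(np.array(c['rvec']))[0];t=np.array(c['tvec']).ravel()
    C=-R.T@t
    p=cv2.undistortPoints(np.array(uv,float).reshape(-1,1,2),np.array(c['K']),None).reshape(-1,2)
    d=np.c_[p,np.ones(len(p))]@R
    return C,d
def plane(c,uv,z):
    C,d=ray(c,uv); return C+d*((z-C[2])/d[:,2])[:,None]
def proj(c,P):
    return cv2.projectPoints(np.array(P,float),np.array(c['rvec']),np.array(c['tvec']),np.array(c['K']),None)[0].reshape(-1,2)
E
python3 - <<'E'
from h import *
t=pickle.load(open('top0.pkl','rb'))
print('cam',ray(t,[[0,0]])[0])
f=t['frame'];hsv=cv2.cvtColor(f,cv2.COLOR_BGR2HSV)
def off(p,o):return np.array(p,float)/8+np.array(o)-0.5+0.5/8
# hand-read corners from crops
print('clampbase',plane(t,off([[467,115],[440,372],[127,345]],[240,150]),0.010).round(4).tolist())
print('bolts TL TR BL BR',plane(t,off([[177,100],[440,127],[150,322],[417,344]],[240,150]),0.012).round(4).tolist())
print('rack',plane(t,off([[105,92],[62,345],[612,445]],[360,165]),0.026).round(4).tolist())
m=(hsv[...,2]>120)&(hsv[...,1]<70); m[:165]=0;m[230:]=0;m[:,:360]=0;m[:,450:]=0
n,l,st,ce=cv2.connectedComponentsWithStats(m.astype('uint8'))
up=cv2.resize(f,None,fx=8,fy=8,interpolation=cv2.INTER_CUBIC);hu=cv2.cvtColor(up,cv2.COLOR_BGR2HSV)
mu=((hu[...,2]>125)&(hu[...,1]<60)).astype('uint8');mu[:165*8]=0;mu[230*8:]=0;mu[:,:360*8]=0;mu[:,450*8:]=0
for c in cv2.findContours(mu,cv2.RETR_EXTERNAL,cv2.CHAIN_APPROX_NONE)[0]:
    if cv2.contourArea(c)<1000: continue
    q=plane(t,(c.reshape(-1,2)+.5)/8-.5,0.096)[:,:2]
    r=cv2.minAreaRect((q*1000).astype('float32')); print('plate',np.round(r[0],1),np.round(r[1],1),round(r[2],1), 'box',cv2.boxPoints(r).round(0).tolist())
E
```

```text
cam [0.32568279 0.04671989 1.14767381]
clampbase [[0.6169, 0.1368, 0.01], [0.5187, 0.1464, 0.01], [0.5299, 0.2634, 0.01]]
bolts TL TR BL BR [[0.6232, 0.2461, 0.012], [0.6118, 0.1468, 0.012], [0.5382, 0.2546, 0.012], [0.529, 0.1549, 0.012]]
rack [[0.5739, -0.0853, 0.026], [0.4799, -0.0672, 0.026], [0.442, -0.2646, 0.026]]
plate [ 498.1 -252.1] [11. 70.] 78.5 box [[463.0, -251.0], [531.0, -264.0], [533.0, -254.0], [465.0, -240.0]]
plate [ 511.5 -179.6] [15.5 70.5] 78.7 box [[475.0, -180.0], [545.0, -194.0], [548.0, -179.0], [478.0, -165.0]]
plate [ 525.6 -106.5] [12.6 70.9] 77.7 box [[490.0, -105.0], [559.0, -120.0], [562.0, -108.0], [492.0, -93.0]]
```

apply_moves:
  motion:
    - {"twist":7}
    - {"twist":7}
    - {"twist":7}
    - {"twist":7}
    - {"twist":7.1}
  hand: 0.6

```text
invalid input at $.motion[0]: expected keys tx, ty, tz, twist
```

apply_moves:
  motion:
    - {"tx":-4.2,"ty":-1.5}
    - {"tx":-4.2,"ty":-1.5}
    - {"tx":-4.2,"ty":-1.5}
    - {"tx":-4.2,"ty":-1.5}
    - {"tx":-4.2,"ty":-1.5}
    - {"tx":-4.2,"ty":-1.5}
    - {"tx":-4.2,"ty":-1.5}
    - {"tx":-4.2,"ty":-1.5}

```text
invalid input at $.motion[0]: expected keys tx, ty, tz, twist
```

apply_moves:
  motion:
    - {"tx":-4.2,"ty":-1.5}
    - {"tx":-4.2,"ty":-1.5}
    - {"tx":-4.2,"ty":-1.5}
    - {"tx":-4,"ty":-1.4}
    - {}

```text
invalid input at $.motion[0]: expected keys tx, ty, tz, twist
```

apply_moves:
  motion:
    - {"tx":0,"ty":0,"tz":0,"twist":7}
    - {"tx":0,"ty":0,"tz":0,"twist":7}
    - {"tx":0,"ty":0,"tz":0,"twist":7}
    - {"tx":0,"ty":0,"tz":0,"twist":7}
    - {"tx":0,"ty":0,"tz":0,"twist":7.1}
    - {"tx":0,"ty":0,"tz":0,"twist":0}
  hand: 0.6

```text
clock: 0.75
eef_pos: [0.2565, -0.5698, 0.2223]
eef_rot: [-0.636, 0.772, 0.0, 0.0]
wrist_force: [0.7, 0.3, 0.7]
grip_width: 0.0538
```

apply_moves:
  motion:
    - {"tx":-4.2,"ty":-1.5,"tz":0,"twist":0}
    - {"tx":-4.2,"ty":-1.5,"tz":0,"twist":0}
    - {"tx":-4.2,"ty":-1.5,"tz":0,"twist":0}
    - {"tx":-4.2,"ty":-1.5,"tz":0,"twist":0}
    - {"tx":-4.2,"ty":-1.5,"tz":0,"twist":0}
    - {"tx":-4.2,"ty":-1.5,"tz":0,"twist":0}
    - {"tx":-4.2,"ty":-1.5,"tz":0,"twist":0}
    - {"tx":-4.2,"ty":-1.5,"tz":0,"twist":0}

```text
clock: 1.55
eef_pos: [0.4382, -0.261, 0.2226]
eef_rot: [-0.639, 0.77, -0.0, -0.0]
wrist_force: [-0.3, -1.5, -0.6]
grip_width: 0.0522
```

apply_moves:
  motion:
    - {"tx":-4.2,"ty":-1.5,"tz":0,"twist":0}
    - {"tx":-4.2,"ty":-1.5,"tz":0,"twist":0}
    - {"tx":-4.2,"ty":-1.5,"tz":0,"twist":0}
    - {"tx":-4.2,"ty":-1.3,"tz":0,"twist":0}
    - {"tx":0,"ty":0,"tz":0,"twist":0}
    - {"tx":0,"ty":0,"tz":0,"twist":0}

```text
clock: 2.15
eef_pos: [0.5265, -0.1078, 0.2223]
eef_rot: [-0.639, 0.769, 0.0, -0.0]
wrist_force: [-0.2, -0.9, -0.2]
grip_width: 0.0519
```

Run:
```python
from station import bot, capture
import cv2, pickle
from h import *
s=bot.sense(); print(s['clock'],s['eef_pos'],s['eef_rot'],s['wrist_force'],s['qpos'].round(2))
c=capture('wrist'); cv2.imwrite('pics/w1.png',c['frame']); pickle.dump(c,open('w1.pkl','wb'))
```

```text
2.15 [ 0.52647598 -0.1078078   0.22231092] [-6.38963106e-01  7.69237352e-01  1.24294574e-04 -1.74276037e-04] [-0.22785912 -0.91509311 -0.18965479] [ 0.47  0.16 -0.39  1.68  0.06  1.31 -1.69]
```

View pics/w1.png

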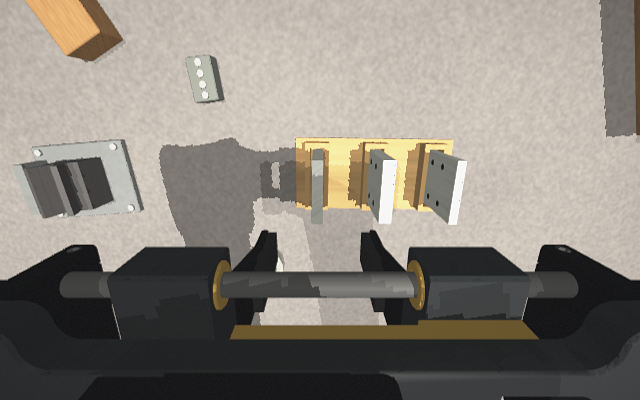

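The wrist view shows the leftmost plate at (317,185), centred under the fingers at (275–365). I'll go down and pinch it.

apply_moves:
  motion:
    - {"tx":-0.1,"ty":0.1,"tz":2,"twist":0.8}
    - {"tx":0,"ty":0,"tz":3,"twist":0}
    - {"tx":0,"ty":0,"tz":3,"twist":0}
    - {"tx":0,"ty":0,"tz":3,"twist":0}
    - {"tx":0,"ty":0,"tz":2,"twist":0}
    - {"tx":0,"ty":0,"tz":1.8,"twist":0}
    - {"tx":0,"ty":0,"tz":0,"twist":0}

```text
clock: 2.9
eef_pos: [0.5233, -0.109, 0.0723]
eef_rot: [-0.631, 0.776, 0.001, -0.002]
wrist_force: [-0.8, 0.8, 0.2]
grip_width: 0.0522
```

apply_moves:
  motion:
    - {"tx":0,"ty":0,"tz":0,"twist":0}
    - {"tx":0,"ty":0,"tz":0,"twist":0}
    - {"tx":0,"ty":0,"tz":0,"twist":0}
    - {"tx":0,"ty":0,"tz":0,"twist":0}
    - {"tx":0,"ty":0,"tz":0,"twist":0}
    - {"tx":0,"ty":0,"tz":0,"twist":0}
    - {"tx":0,"ty":0,"tz":0,"twist":0}
    - {"tx":0,"ty":0,"tz":0,"twist":0}
  hand: 0
  squeeze: 10

```text
clock: 3.7
eef_pos: [0.5257, -0.1072, 0.0747]
eef_rot: [-0.632, 0.775, -0.0, 0.0]
wrist_force: [-0.1, 0.6, 1.8]
grip_width: 0.0119
```

The pinch reads 11.9 mm, and the order agrees with the pictures (about 12.6, 15.5 and 11.0 mm apparent). So this is the 12 mm plate. I'll grip it firmly and lift.

apply_moves:
  motion:
    - {"tx":0,"ty":0,"tz":0,"twist":0}
    - {"tx":0,"ty":0,"tz":0,"twist":0}
    - {"tx":0,"ty":0,"tz":0,"twist":0}
    - {"tx":0,"ty":0,"tz":-0.5,"twist":0}
    - {"tx":0,"ty":0,"tz":-1,"twist":0}
    - {"tx":0,"ty":0,"tz":-1.5,"twist":0}
    - {"tx":0,"ty":0,"tz":-1.5,"twist":0}
    - {"tx":0,"ty":0,"tz":-2,"twist":0}
  squeeze: 40

```text
clock: 4.5
eef_pos: [0.5254, -0.1075, 0.1409]
eef_rot: [-0.631, 0.775, -0.0, -0.0]
wrist_force: [-0.7, -0.8, -1.8]
grip_width: 0.0115
```

apply_moves:
  motion:
    - {"tx":0,"ty":0,"tz":-2,"twist":0}
    - {"tx":0,"ty":0,"tz":-2,"twist":0}
    - {"tx":0,"ty":0,"tz":-2,"twist":-2.7}
    - {"tx":0,"ty":0,"tz":-1,"twist":-2.7}
    - {"tx":0,"ty":0,"tz":0,"twist":0}
    - {"tx":0,"ty":0,"tz":0,"twist":0}

```text
clock: 5.1
eef_pos: [0.5255, -0.1075, 0.2099]
eef_rot: [-0.667, 0.745, -0.0, 0.0]
wrist_force: [0.8, 0.4, -2.7]
grip_width: 0.0114
```

Run:
```python
from station import bot, capture
import cv2, pickle
from h import *
s=bot.sense(); print(s['clock'],s['eef_pos'],s['eef_rot'],s['wrist_force'],s['qpos'].round(2),s['grip_width'])
q=s['eef_rot'];x=np.array([2*q[0]**2-1,2*q[0]*q[1]]);y=np.array([x[1],-x[0]])
print(np.degrees(np.arctan2(x[1],x[0])))
d=np.array([0.5745,0.2003])-s['eef_pos'][:2]; print('tx,ty cm',d@x*100,d@y*100)
for n in ('side','wrist'):
  c=capture(n); cv2.imwrite(f'pics/{n}2.png',c['frame'])
t=pickle.load(open('top0.pkl','rb'))
# pad & jaw checks: expected pixel of model points with centre (0.5745,.2003), yaw -5.5
a=np.radians(-5.5);ax=np.array([np.cos(a),np.sin(a)]);ay=np.array([-np.sin(a),np.cos(a)]);C=np.array([.5745,.2003])
P=[[*(C+ax*u+ay*v),z] for u,v,z in [(30,-15,71),(-30,-15,71),(30,11,71),(-30,11,71),(50,-60,10),(-50,-60,10),(-50,60,10)] for u,v,z in [(u/1e3,v/1e3,z/1e3)]]
print(((proj(t,P)-[240,150]+.5)*8).round())
```

```text
5.1 [ 0.52550005 -0.10752377  0.20992195] [-6.66799631e-01  7.45236971e-01 -3.22713496e-04  6.76846116e-05] [ 0.76602892  0.41086261 -2.66903545] [ 0.47  0.17 -0.4   1.7   0.07  1.29 -1.62] 0.011401053592954
-96.35892710358657
tx,ty cm -31.135694226729665 -1.4604991853394096
[[326. 112.]
 [308. 277.]
 [254. 106.]
 [235. 270.]
 [470. 111.]
 [443. 372.]
 [124. 344.]]
```

View pics/side2.png

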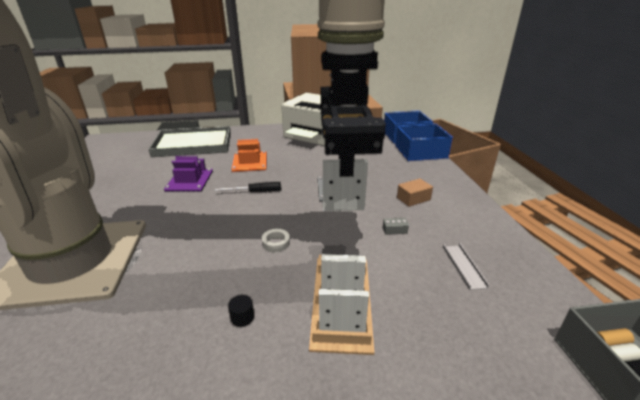

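The plate is held and weighs about 2.3 N, which suits 12 mm. The other two still stand in the rack. I'll move part-way towards the clamp for a closer wrist view of its jaws.

apply_moves:
  motion:
    - {"tx":-2,"ty":-0.2,"tz":0,"twist":-0.9}
    - {"tx":-4,"ty":-0.2,"tz":0,"twist":0}
    - {"tx":-4,"ty":-0.2,"tz":0,"twist":0}
    - {"tx":-4,"ty":-0.2,"tz":0,"twist":0}
    - {"tx":-4,"ty":-0.2,"tz":0,"twist":0}
    - {"tx":-2,"ty":-0.2,"tz":0,"twist":0}
    - {"tx":0,"ty":0,"tz":0,"twist":0}
    - {"tx":0,"ty":0,"tz":0,"twist":0}

```text
clock: 6.0
eef_pos: [0.5562, 0.0911, 0.2089]
eef_rot: [-0.674, 0.739, 0.0, -0.0]
wrist_force: [0.1, -0.3, -2.6]
grip_width: 0.0119
```

Run:
```python
from station import bot, capture
import cv2, pickle
from h import *
c=capture('wrist');pickle.dump(c,open('w3.pkl','wb')); cv2.imwrite('pics/w3.png',c['frame'])
s=bot.sense(); print(s['clock'],s['eef_pos'],s['eef_rot'],s['wrist_force'],s['qpos'].round(2),s['grip_width'])
```

```text
6.05 [0.55632057 0.08999381 0.20902513] [-6.72988205e-01  7.39653020e-01  1.09320715e-04 -5.23220849e-04] [-0.30321272 -0.02622233 -2.1386769 ] [ 0.21  0.25 -0.53  1.62  0.13  1.31 -2.  ] 0.011858455149066348
```

View pics/w3.png

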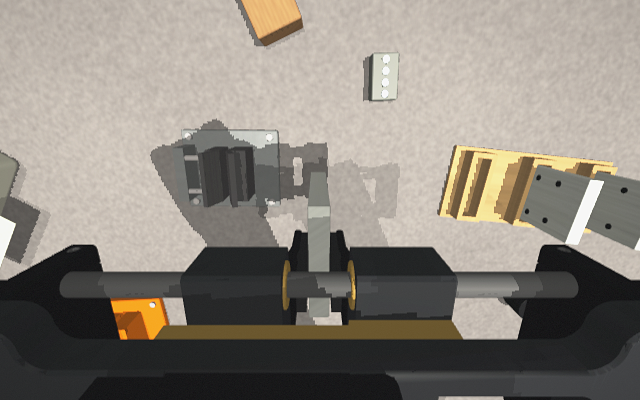

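Run:
```python
from h import *
c=pickle.load(open('w3.pkl','rb'))
a=np.radians(-5.5);ax=np.array([np.cos(a),np.sin(a)]);ay=np.array([-np.sin(a),np.cos(a)]);C=np.array([.5745,.2003])
f=cv2.resize(c['frame'][115:225,150:300],None,fx=5,fy=5,interpolation=cv2.INTER_CUBIC)
g=np.clip(f.astype(float)*1.8,0,255).astype('uint8')
for n,col,pts in (('lip',(0,0,255),[(30,-15,71),(-30,-15,71),(-30,11,71),(30,11,71)]),('base',(0,255,0),[(50,-60,10),(-50,-60,10),(-50,60,10),(50,60,10)]),('throat',(255,0,0),[(30,-6,48),(-30,-6,48),(-30,2,48),(30,2,48)])):
  P=[[*(C+(ax*u+ay*v)/1e3),z/1e3] for u,v,z in pts]
  p=((proj(c,P)-[150,115]+.5)*5).round().astype(int); print(n,p.tolist())
  cv2.polylines(g,[p.reshape(-1,1,2)],True,col,1)
cv2.imwrite('pics/c4.png',g); cv2.imwrite('pics/c4b.png',np.clip(f.astype(float)*1.8,0,255))
```

```text
lip [[389, 187], [414, 458], [297, 457], [265, 187]]
base [[639, 71], [654, 455], [205, 453], [152, 69]]
throat [[380, 172], [404, 426], [370, 426], [344, 172]][ WARN:0@0.142] global loadsave.cpp:1063 imwrite_ Unsupported depth image for selected encoder is fallbacked to CV_8U.
```

View pics/c4.png

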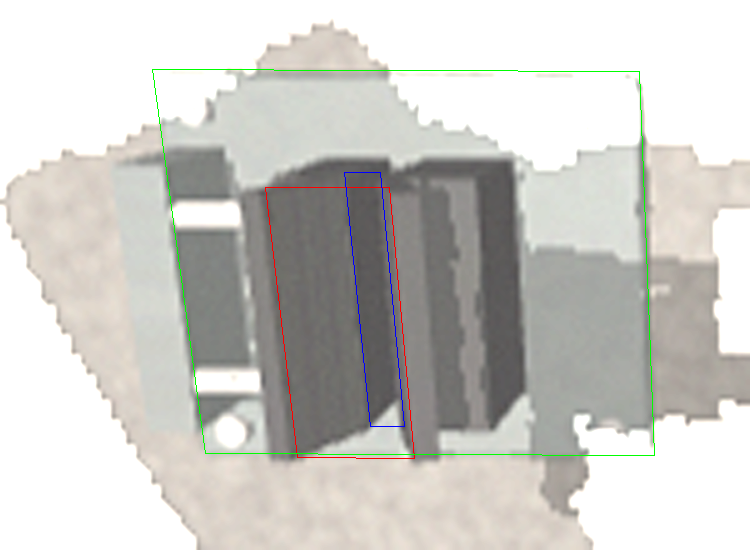

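The projected lip (red), throat (blue) and base (green) land on the real jaw edges, so the clamp pose holds. I'll go above the mouth, 1 mm toward the sprung side.

apply_moves:
  motion:
    - {"tx":-2.8,"ty":-0.2,"tz":0,"twist":0}
    - {"tx":-2.8,"ty":-0.2,"tz":0,"twist":0}
    - {"tx":-2.8,"ty":-0.2,"tz":0,"twist":0}
    - {"tx":-2.8,"ty":-0.2,"tz":0,"twist":0}
    - {"tx":0,"ty":0,"tz":1.5,"twist":0}
    - {"tx":0,"ty":0,"tz":1.5,"twist":0}
    - {"tx":0,"ty":0,"tz":0,"twist":0}
    - {"tx":0,"ty":0,"tz":0,"twist":0}

```text
clock: 6.85
eef_pos: [0.5751, 0.1994, 0.1791]
eef_rot: [-0.672, 0.74, -0.0, -0.001]
wrist_force: [0.3, -0.0, -2.7]
grip_width: 0.0119
```

```bash
cat > st.py <<'E'
from station import bot, capture
import cv2, pickle, sys
from h import *
s=bot.sense()
q=s['eef_rot'];x=np.array([2*q[0]**2-1,2*q[0]*q[1]]);y=np.array([x[1],-x[0]])
a=np.radians(-5.5);ax=np.array([np.cos(a),np.sin(a)]);ay=np.array([-np.sin(a),np.cos(a)]);C=np.array([.5745,.2003])
d=s['eef_pos'][:2]-C
print(s['clock'],'clamp xy mm',d@ax*1e3,d@ay*1e3,'bottom',s['eef_pos'][2]*1e3-68.7,'ang',np.degrees(np.arctan2(x[1],x[0])),'F',s['wrist_force'].round(2),'Fclamp xy',(s['wrist_force'][:2]@ax).round(2),(s['wrist_force'][:2]@ay).round(2),s['grip_width'],s['qpos'].round(2))
if len(sys.argv)>1:
  for n in ('side','wrist'):
    c=capture(n);cv2.imwrite(f'pics/{n}{sys.argv[1]}.png',c['frame'])
E
python3 st.py 5
```

```text
6.85 clamp xy mm 0.6787908413650037 -0.8446886987480018 bottom 110.39141829901048 ang -95.50531366996893 F [ 0.28 -0.02 -2.66] Fclamp xy 0.28 0.01 0.011917804500819543 [ 0.04  0.38 -0.57  1.54  0.21  1.28 -2.22]
```

View pics/wrist5.png

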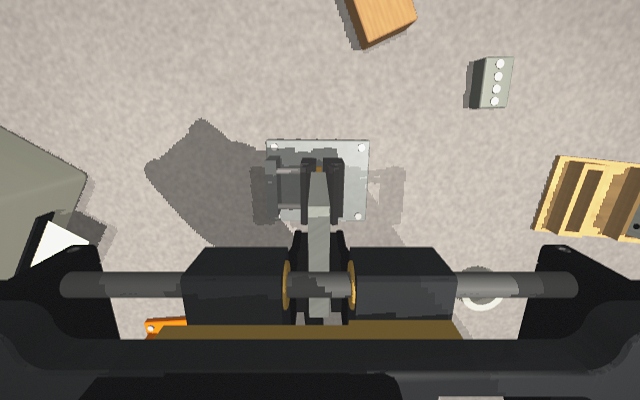

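The plate lines up over the jaws, with its near edge at (318,205) between the jaws at (307) and (336). I'll adjust and approach.

apply_moves:
  motion:
    - {"tx":-0.18,"ty":0,"tz":0.5,"twist":0}
    - {"tx":0,"ty":0,"tz":0.8,"twist":0}
    - {"tx":0,"ty":0,"tz":0.8,"twist":0}
    - {"tx":0,"ty":0,"tz":0.5,"twist":0}
    - {"tx":0,"ty":0,"tz":0.3,"twist":0}
    - {"tx":0,"ty":0,"tz":0,"twist":0}
    - {"tx":0,"ty":0,"tz":0,"twist":0}

```text
clock: 7.65
eef_pos: [0.5753, 0.2031, 0.1507]
eef_rot: [-0.673, 0.739, -0.0, 0.0]
wrist_force: [-0.0, -0.4, -3.0]
grip_width: 0.0118
```

```bash
python3 st.py
```

```text
7.65 clamp xy mm 0.5123054303557154 2.8749690332891356 bottom 81.98695231177062 ang -95.37335514893073 F [-0.04 -0.37 -3.  ] Fclamp xy -0.01 -0.38 0.011837687655642162 [ 0.03  0.4  -0.56  1.57  0.22  1.23 -2.24]
```

apply_moves:
  motion:
    - {"tx":0.17,"ty":0,"tz":0.1,"twist":0}
    - {"tx":0,"ty":0,"tz":0.2,"twist":0}
    - {"tx":0,"ty":0,"tz":0.2,"twist":0}
    - {"tx":0,"ty":0,"tz":0.2,"twist":0}
    - {"tx":0,"ty":0,"tz":0.2,"twist":0}
    - {"tx":0,"ty":0,"tz":0.1,"twist":0}
    - {"tx":0,"ty":0,"tz":0,"twist":0}
    - {"tx":0,"ty":0,"tz":0,"twist":0}

```text
clock: 8.45
eef_pos: [0.5751, 0.2014, 0.1406]
eef_rot: [-0.673, 0.739, -0.0, 0.0]
wrist_force: [0.1, 0.0, -2.9]
grip_width: 0.0117
```

```bash
python3 st.py
```

```text
8.45 clamp xy mm 0.4478704449310364 1.143569821922469 bottom 71.87848597160122 ang -95.37352692417849 F [ 0.09  0.01 -2.88] Fclamp xy 0.09 0.01 0.011697120830866176 [ 0.03  0.41 -0.56  1.58  0.23  1.21 -2.24]
```

apply_moves:
  motion:
    - {"tx":0,"ty":0,"tz":0.15,"twist":0}
    - {"tx":0,"ty":0,"tz":0.15,"twist":0}
    - {"tx":0,"ty":0,"tz":0.15,"twist":0}
    - {"tx":0,"ty":0,"tz":0.15,"twist":0}
    - {"tx":0,"ty":0,"tz":0.15,"twist":0}
    - {"tx":0,"ty":0,"tz":0.15,"twist":0}
    - {"tx":0,"ty":0,"tz":0.15,"twist":0}
    - {"tx":0,"ty":0,"tz":0.15,"twist":0}

```text
clock: 9.25
eef_pos: [0.575, 0.2014, 0.1284]
eef_rot: [-0.673, 0.739, -0.0, -0.0]
wrist_force: [0.2, 0.5, -2.7]
grip_width: 0.0119
```

```bash
python3 st.py
```

```text
9.25 clamp xy mm 0.43436502711686403 1.1023052543283325 bottom 59.704740506713975 ang -95.37690894618079 F [ 0.24  0.53 -2.69] Fclamp xy 0.19 0.55 0.011889602288104642 [ 0.03  0.42 -0.56  1.6   0.24  1.19 -2.24]
```

apply_moves:
  motion:
    - {"tx":0,"ty":0,"tz":0.1,"twist":0}
    - {"tx":0,"ty":0,"tz":0.1,"twist":0}
    - {"tx":0,"ty":0,"tz":0.1,"twist":0}
    - {"tx":0,"ty":0,"tz":0.1,"twist":0}
    - {"tx":0,"ty":0,"tz":0.1,"twist":0}
    - {"tx":0,"ty":0,"tz":0.1,"twist":0}

```text
clock: 9.85
eef_pos: [0.5752, 0.2009, 0.1226]
eef_rot: [-0.673, 0.74, -0.0, -0.0]
wrist_force: [-0.0, -2.5, -0.8]
grip_width: 0.0117
```

```bash
python3 st.py
```

```text
9.85 clamp xy mm 0.6294640497201274 0.687860480033146 bottom 53.924928949666295 ang -95.39581004210626 F [-0.05 -2.49 -0.81] Fclamp xy 0.19 -2.48 0.0116895338567597 [ 0.03  0.43 -0.56  1.6   0.24  1.18 -2.25]
```

apply_moves:
  motion:
    - {"tx":0,"ty":0,"tz":0.1,"twist":0}
    - {"tx":0,"ty":0,"tz":0.1,"twist":0}
    - {"tx":0,"ty":0,"tz":0.1,"twist":0}
    - {"tx":0,"ty":0,"tz":0.1,"twist":0}
    - {"tx":0,"ty":0,"tz":0.1,"twist":0}

```text
clock: 10.35
eef_pos: [0.5753, 0.201, 0.1176]
eef_rot: [-0.673, 0.74, -0.0, 0.0]
wrist_force: [0.6, -4.3, 2.1]
grip_width: 0.0117
```

```bash
python3 st.py
```

```text
10.35 clamp xy mm 0.6998077474803692 0.8159691174381173 bottom 48.93583254831128 ang -95.39356018671516 F [ 0.56 -4.31  2.12] Fclamp xy 0.97 -4.23 0.011713645301445684 [ 0.03  0.43 -0.56  1.61  0.24  1.17 -2.25]
```

apply_moves:
  motion:
    - {"tx":0,"ty":0,"tz":0.1,"twist":0}
    - {"tx":0,"ty":0,"tz":0.1,"twist":0}
    - {"tx":0,"ty":0,"tz":0.1,"twist":0}
    - {"tx":0,"ty":0,"tz":0.1,"twist":0}

```text
clock: 10.75
eef_pos: [0.5751, 0.2013, 0.1136]
eef_rot: [-0.673, 0.74, -0.0, 0.0]
wrist_force: [-0.0, -6.1, 9.2]
grip_width: 0.0116
```

```bash
python3 st.py
```

```text
10.75 clamp xy mm 0.5248356620813979 1.0649102610359886 bottom 44.88740602467145 ang -95.37918515666256 F [-0.01 -6.08  9.23] Fclamp xy 0.57 -6.06 0.011649347432501943 [ 0.03  0.44 -0.55  1.61  0.25  1.16 -2.25]
```

apply_moves:
  motion:
    - {"tx":0,"ty":0,"tz":0.05,"twist":0}
    - {"tx":0,"ty":0,"tz":0.05,"twist":0}
    - {"tx":0,"ty":0,"tz":0.05,"twist":0}

```text
clock: 11.05
eef_pos: [0.5752, 0.2017, 0.1127]
eef_rot: [-0.673, 0.739, -0.0, 0.0]
wrist_force: [-0.0, -4.9, 4.5]
grip_width: 0.0116
```

```bash
python3 st.py 7; python3 -c "
import cv2
f=cv2.imread('pics/side7.png');cv2.imwrite('pics/c7.png',cv2.resize(f[100:220,280:400],None,fx=5,fy=5,interpolation=cv2.INTER_CUBIC))"
```

```text
11.05 clamp xy mm 0.6047752272020228 1.4822550431365054 bottom 44.040426058348416 ang -95.36541151629022 F [-0.03 -4.86  4.52] Fclamp xy 0.43 -4.84 0.011646884296308956 [ 0.02  0.44 -0.55  1.61  0.25  1.16 -2.25]
```

View pics/c7.png

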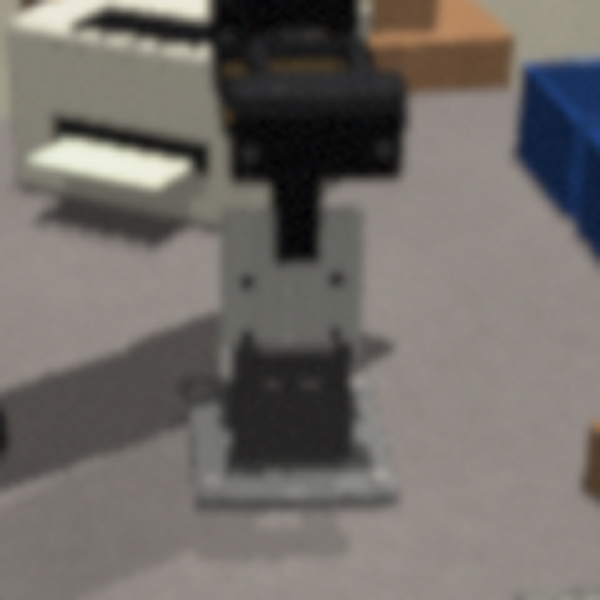

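The side crop shows the plate standing upright in the jaws at crop (290,280). The peak in force was the plate's shoulder passing the throat. I'll carry on slowly.

apply_moves:
  motion:
    - {"tx":0,"ty":0,"tz":0.1,"twist":0}
    - {"tx":0,"ty":0,"tz":0.1,"twist":0}
    - {"tx":0,"ty":0,"tz":0.1,"twist":0}
    - {"tx":0,"ty":0,"tz":0.1,"twist":0}

```text
clock: 11.55
eef_pos: [0.5748, 0.2016, 0.1078]
eef_rot: [-0.673, 0.739, 0.0, -0.0]
wrist_force: [0.1, -2.6, 0.2]
grip_width: 0.0117
```

```bash
python3 st.py
```

```text
11.55 clamp xy mm 0.2125236796927341 1.2832396331671991 bottom 39.094617193466334 ang -95.36446839939013 F [ 0.11 -2.65  0.17] Fclamp xy 0.36 -2.63 0.011681658705908194 [ 0.02  0.44 -0.55  1.62  0.25  1.15 -2.25]
```

apply_moves:
  motion:
    - {"tx":0,"ty":0,"tz":0.1,"twist":0}
    - {"tx":0,"ty":0,"tz":0.1,"twist":0}
    - {"tx":0,"ty":0,"tz":0.1,"twist":0}

```text
clock: 11.85
eef_pos: [0.575, 0.2015, 0.105]
eef_rot: [-0.673, 0.739, 0.0, 0.0]
wrist_force: [-0.0, -2.3, 2.0]
grip_width: 0.0118
```

apply_moves:
  motion:
    - {"tx":0,"ty":0,"tz":0.1,"twist":0}
    - {"tx":0,"ty":0,"tz":0.1,"twist":0}

```text
clock: 12.05
eef_pos: [0.5751, 0.2015, 0.103]
eef_rot: [-0.673, 0.739, -0.0, 0.0]
wrist_force: [-0.4, -2.1, 1.8]
grip_width: 0.0119
```

apply_moves:
  motion:
    - {"tx":0,"ty":0,"tz":0.1,"twist":0}
    - {"tx":0,"ty":0,"tz":0.1,"twist":0}

```text
clock: 12.25
eef_pos: [0.5751, 0.2014, 0.101]
eef_rot: [-0.673, 0.739, -0.0, 0.0]
wrist_force: [0.1, -2.1, 1.7]
grip_width: 0.0117
```

apply_moves:
  motion:
    - {"tx":0,"ty":0,"tz":0.1,"twist":0}
    - {"tx":0,"ty":0,"tz":0.1,"twist":0}

```text
clock: 12.45
eef_pos: [0.5751, 0.2014, 0.099]
eef_rot: [-0.673, 0.739, -0.0, 0.0]
wrist_force: [0.4, -1.9, 2.4]
grip_width: 0.0114
```

apply_moves:
  motion:
    - {"tx":0,"ty":0,"tz":0.1,"twist":0}
    - {"tx":0,"ty":0,"tz":0.1,"twist":0}

```text
clock: 12.65
eef_pos: [0.5751, 0.2014, 0.097]
eef_rot: [-0.673, 0.739, -0.0, 0.0]
wrist_force: [0.2, -2.7, 2.5]
grip_width: 0.0117
```

apply_moves:
  motion:
    - {"tx":0,"ty":0,"tz":0.1,"twist":0}
    - {"tx":0,"ty":0,"tz":0.1,"twist":0}

```text
clock: 12.85
eef_pos: [0.5751, 0.2014, 0.095]
eef_rot: [-0.673, 0.739, -0.0, 0.0]
wrist_force: [-0.6, -2.4, 1.1]
grip_width: 0.0116
```

apply_moves:
  motion:
    - {"tx":0,"ty":0,"tz":0.1,"twist":0}
    - {"tx":0,"ty":0,"tz":0.1,"twist":0}

```text
clock: 13.05
eef_pos: [0.575, 0.2014, 0.093]
eef_rot: [-0.673, 0.739, -0.0, 0.0]
wrist_force: [-0.6, -1.0, 1.8]
grip_width: 0.0115
```

apply_moves:
  motion:
    - {"tx":0,"ty":0,"tz":0.1,"twist":0}
    - {"tx":0,"ty":0,"tz":0.1,"twist":0}

```text
clock: 13.25
eef_pos: [0.575, 0.2014, 0.091]
eef_rot: [-0.673, 0.739, -0.0, 0.0]
wrist_force: [-0.1, -1.4, 0.7]
grip_width: 0.0117
```

apply_moves:
  motion:
    - {"tx":0,"ty":0,"tz":0.1,"twist":0}
    - {"tx":0,"ty":0,"tz":0.1,"twist":0}

```text
clock: 13.45
eef_pos: [0.575, 0.2014, 0.0889]
eef_rot: [-0.673, 0.739, -0.0, 0.0]
wrist_force: [0.9, -1.1, 2.5]
grip_width: 0.0116
```

apply_moves:
  motion:
    - {"tx":0,"ty":0,"tz":0.1,"twist":0}
    - {"tx":0,"ty":0,"tz":0.1,"twist":0}

```text
clock: 13.65
eef_pos: [0.5751, 0.2014, 0.087]
eef_rot: [-0.673, 0.739, -0.0, 0.0]
wrist_force: [-0.6, -1.6, 2.3]
grip_width: 0.012
```

apply_moves:
  motion:
    - {"tx":0,"ty":0,"tz":0.1,"twist":0}
    - {"tx":0,"ty":0,"tz":0.1,"twist":0}

```text
clock: 13.85
eef_pos: [0.5751, 0.2014, 0.0851]
eef_rot: [-0.673, 0.739, -0.0, 0.0]
wrist_force: [0.1, -1.2, 2.7]
grip_width: 0.0115
```

```bash
python3 st.py 8; python3 -c "
import cv2
f=cv2.imread('pics/side8.png');cv2.imwrite('pics/c8.png',cv2.resize(f[100:220,280:400],None,fx=5,fy=5,interpolation=cv2.INTER_CUBIC))"
```

```text
13.85 clamp xy mm 0.46654641122817053 1.1786383456940932 bottom 16.36067254494634 ang -95.37333235262346 F [ 0.05 -1.23  2.7 ] Fclamp xy 0.17 -1.22 0.011524999313066617 [ 0.02  0.47 -0.55  1.64  0.26  1.11 -2.26]
```

View pics/c8.png

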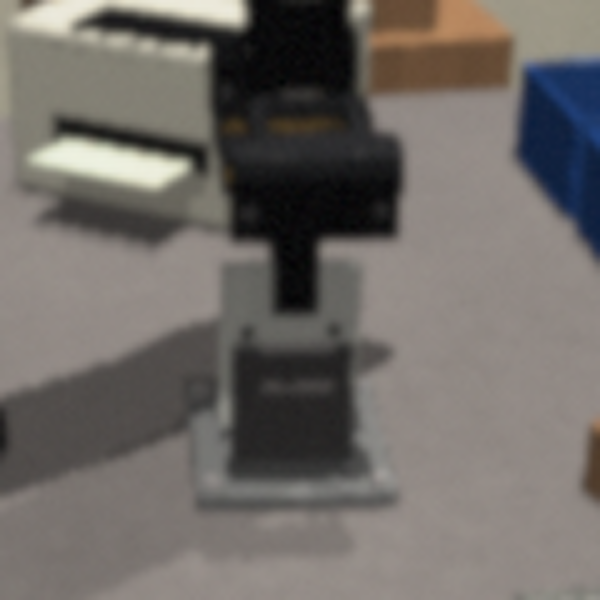

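There's no slip: the plate top and the fingertips both moved 54 px in the crop. Still no stop felt, so I'll go on.

apply_moves:
  motion:
    - {"tx":0,"ty":0,"tz":0.1,"twist":0}
    - {"tx":0,"ty":0,"tz":0.05,"twist":0}

```text
clock: 14.15
eef_pos: [0.5751, 0.2014, 0.0836]
eef_rot: [-0.673, 0.739, -0.0, 0.0]
wrist_force: [-0.6, -2.1, 2.6]
grip_width: 0.0114
```

apply_moves:
  motion:
    - {"tx":0,"ty":0,"tz":0.1,"twist":0}
    - {"tx":0,"ty":0,"tz":0.05,"twist":0}

```text
clock: 14.35
eef_pos: [0.5752, 0.2015, 0.0826]
eef_rot: [-0.673, 0.739, -0.0, 0.0]
wrist_force: [-2.8, -2.4, 10.4]
grip_width: 0.0114
```

apply_moves:
  motion:
    - {"tx":0,"ty":0,"tz":0,"twist":0}
    - {"tx":0,"ty":0,"tz":0,"twist":0}

```text
clock: 14.55
eef_pos: [0.5752, 0.2015, 0.0826]
eef_rot: [-0.673, 0.739, -0.0, 0.0]
wrist_force: [-1.7, -1.9, 7.4]
grip_width: 0.0119
```

```bash
python3 st.py 9;python3 st.py; python3 -c "
import cv2
f=cv2.imread('pics/wrist9.png');cv2.imwrite('pics/c9.png',cv2.resize(f[110:260,230:410],None,fx=4,fy=4,interpolation=cv2.INTER_CUBIC))"
```

```text
14.55 clamp xy mm 0.5623056955870291 1.2211456676702417 bottom 13.912484870424507 ang -95.37212828613862 F [-1.66 -1.9   7.45] Fclamp xy -1.47 -2.05 0.011934710122257396 [ 0.02  0.47 -0.55  1.64  0.27  1.11 -2.26]
14.65 clamp xy mm 0.5570873277120046 1.227541643718698 bottom 13.89596282045487 ang -95.37150495549153 F [-1.74 -3.44  7.74] Fclamp xy -1.41 -3.59 0.011729358898604568 [ 0.02  0.47 -0.55  1.64  0.27  1.11 -2.26]
```

View pics/c9.png

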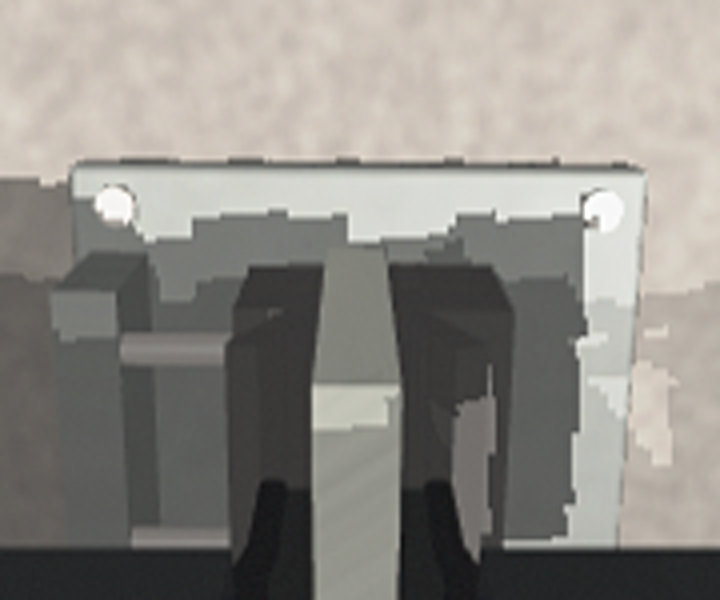

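The plate has stopped at 0.5 mm short of the command. A tiny extra press should show whether this is solid.

apply_moves:
  motion:
    - {"tx":0,"ty":0,"tz":0.02,"twist":0}
    - {"tx":0,"ty":0,"tz":0,"twist":0}
    - {"tx":0,"ty":0,"tz":0,"twist":0}

```text
clock: 14.95
eef_pos: [0.5752, 0.2015, 0.0826]
eef_rot: [-0.673, 0.739, -0.0, 0.0]
wrist_force: [-2.6, -3.1, 9.0]
grip_width: 0.0118
```

```bash
python3 st.py
```

```text
14.95 clamp xy mm 0.6214864247990983 1.2251952077446249 bottom 13.903319330813417 ang -95.37610927669414 F [-2.62 -3.07  9.05] Fclamp xy -2.31 -3.31 0.011780984676482321 [ 0.02  0.47 -0.55  1.64  0.27  1.11 -2.26]
```

apply_moves:
  motion:
    - {"tx":0,"ty":0,"tz":0.03,"twist":0}
    - {"tx":0,"ty":0,"tz":0,"twist":0}

```text
clock: 15.15
eef_pos: [0.5753, 0.2015, 0.0825]
eef_rot: [-0.673, 0.739, -0.0, 0.0]
wrist_force: [-2.9, -3.0, 10.9]
grip_width: 0.0117
```

```bash
python3 st.py
```

```text
15.15 clamp xy mm 0.6365352297555584 1.2331669285680702 bottom 13.812305849487075 ang -95.37576302455415 F [-2.91 -3.01 10.86] Fclamp xy -2.61 -3.28 0.011746580449474187 [ 0.02  0.47 -0.55  1.64  0.27  1.11 -2.26]
```

The contact is solid: the force rises with almost no travel at a bottom height of about 13.8 mm. I'll ease the sideways load and then release.

apply_moves:
  motion:
    - {"tx":0.04,"ty":0,"tz":0,"twist":0}
    - {"tx":0,"ty":0,"tz":0,"twist":0}

```text
clock: 15.35
eef_pos: [0.5753, 0.2014, 0.0825]
eef_rot: [-0.673, 0.739, -0.0, 0.0]
wrist_force: [-3.1, -1.8, 9.6]
grip_width: 0.0119
```

apply_moves:
  motion:
    - {"tx":0,"ty":0,"tz":0,"twist":0}
    - {"tx":0,"ty":0,"tz":0,"twist":0}
    - {"tx":0,"ty":0,"tz":0,"twist":0}
    - {"tx":0,"ty":0,"tz":0,"twist":0}
    - {"tx":0,"ty":0,"tz":0,"twist":0}
  hand: 0.4

```text
clock: 15.85
eef_pos: [0.5749, 0.201, 0.0814]
eef_rot: [-0.673, 0.739, 0.0, -0.0]
wrist_force: [0.1, 0.2, 0.4]
grip_width: 0.0342
```

```bash
python3 st.py 10; python3 -c "
import cv2
f=cv2.imread('pics/wrist10.png');cv2.imwrite('pics/c10.png',cv2.resize(f[110:260,230:410],None,fx=4,fy=4,interpolation=cv2.INTER_CUBIC))"
```

```text
15.85 clamp xy mm 0.34563439072241503 0.7527379111524231 bottom 12.674183038752332 ang -95.37115403677285 F [0.11 0.21 0.36] Fclamp xy 0.09 0.22 0.03418643081202729 [ 0.02  0.47 -0.55  1.64  0.27  1.11 -2.26]
```

View pics/c10.png

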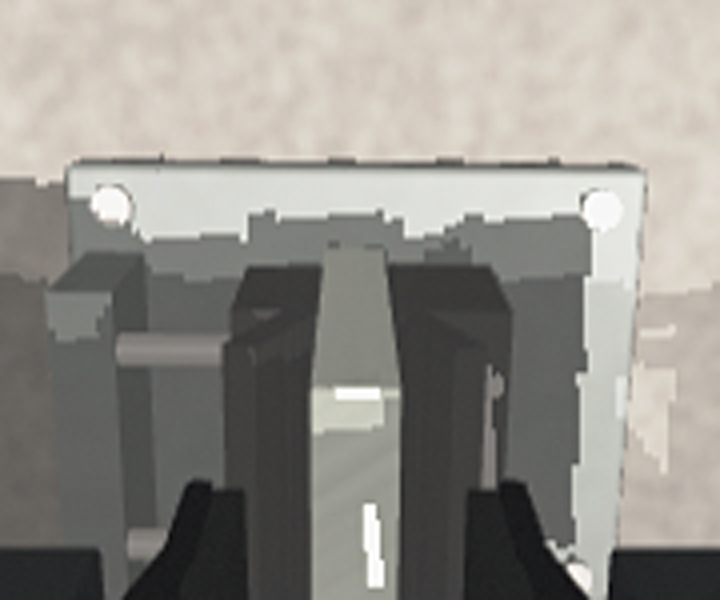

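The plate stands free, upright and centred (crop (355,400)), with fingers clear on both sides. I'll check the seating with shut fingers pressing gently on the top.

apply_moves:
  motion:
    - {"tx":0,"ty":0,"tz":-0.5,"twist":0}
    - {"tx":0,"ty":0,"tz":-1,"twist":0}
    - {"tx":0,"ty":0,"tz":-1.5,"twist":0}
    - {"tx":0,"ty":0,"tz":-1,"twist":0}
    - {"tx":0,"ty":0,"tz":0,"twist":0}

```text
clock: 16.45
eef_pos: [0.5762, 0.2015, 0.1241]
eef_rot: [-0.673, 0.74, -0.001, 0.002]
wrist_force: [0.7, 0.4, 0.4]
grip_width: 0.0346
```

apply_moves:
  motion:
    - {"tx":0,"ty":0,"tz":0,"twist":0}
    - {"tx":0,"ty":0,"tz":0,"twist":0}
    - {"tx":0,"ty":0,"tz":0,"twist":0}
    - {"tx":0,"ty":0,"tz":0,"twist":0}
    - {"tx":0,"ty":0,"tz":0,"twist":0}
    - {"tx":0,"ty":0,"tz":0,"twist":0}
  hand: 0
  squeeze: 10

```text
clock: 17.05
eef_pos: [0.5749, 0.2009, 0.1214]
eef_rot: [-0.673, 0.739, 0.0, -0.0]
wrist_force: [0.3, 0.4, 0.5]
grip_width: 0.0015
```

apply_moves:
  motion:
    - {"tx":0,"ty":0,"tz":0.4,"twist":0}
    - {"tx":0,"ty":0,"tz":0.4,"twist":0}
    - {"tx":0,"ty":0,"tz":0.3,"twist":0}
    - {"tx":0,"ty":0,"tz":0.2,"twist":0}
    - {"tx":0,"ty":0,"tz":0.1,"twist":0}
    - {"tx":0,"ty":0,"tz":0.1,"twist":0}
    - {"tx":0,"ty":0,"tz":0.1,"twist":0}
    - {"tx":0,"ty":0,"tz":0,"twist":0}

```text
clock: 17.85
eef_pos: [0.575, 0.2009, 0.1055]
eef_rot: [-0.673, 0.739, -0.0, -0.0]
wrist_force: [-0.0, 0.6, 0.5]
grip_width: 0.0004
```

apply_moves:
  motion:
    - {"tx":0,"ty":0,"tz":0.05,"twist":0}
    - {"tx":0,"ty":0,"tz":0.05,"twist":0}
    - {"tx":0,"ty":0,"tz":0.05,"twist":0}
    - {"tx":0,"ty":0,"tz":0,"twist":0}

```text
clock: 18.25
eef_pos: [0.5751, 0.201, 0.1044]
eef_rot: [-0.673, 0.739, -0.0, 0.0]
wrist_force: [-1.1, 0.3, 4.0]
grip_width: 0.0005
```

apply_moves:
  motion:
    - {"tx":0,"ty":0,"tz":0.05,"twist":0}
    - {"tx":0,"ty":0,"tz":0,"twist":0}
    - {"tx":0,"ty":0,"tz":0,"twist":0}

```text
clock: 18.55
eef_pos: [0.5753, 0.2011, 0.1044]
eef_rot: [-0.673, 0.739, -0.0, 0.0]
wrist_force: [-2.1, -0.2, 7.2]
grip_width: 0.0006
```

apply_moves:
  motion:
    - {"tx":0,"ty":0,"tz":0.05,"twist":0}
    - {"tx":0,"ty":0,"tz":0,"twist":0}
    - {"tx":0,"ty":0,"tz":0,"twist":0}

```text
clock: 18.85
eef_pos: [0.5755, 0.2012, 0.1042]
eef_rot: [-0.673, 0.739, -0.0, 0.001]
wrist_force: [-2.5, -0.9, 10.1]
grip_width: 0.0004
```

apply_moves:
  motion:
    - {"tx":0,"ty":0,"tz":0.05,"twist":0}
    - {"tx":0,"ty":0,"tz":0,"twist":0}
    - {"tx":0,"ty":0,"tz":0,"twist":0}

```text
clock: 19.15
eef_pos: [0.5757, 0.2013, 0.1042]
eef_rot: [-0.673, 0.739, -0.001, 0.001]
wrist_force: [-3.7, -0.8, 12.5]
grip_width: 0.0008
```

apply_moves:
  motion:
    - {"tx":0,"ty":0,"tz":-0.2,"twist":0}
    - {"tx":0,"ty":0,"tz":-1,"twist":0}
    - {"tx":0,"ty":0,"tz":-2,"twist":0}
    - {"tx":0,"ty":0,"tz":-3,"twist":0}
    - {"tx":0,"ty":0,"tz":-3,"twist":0}
    - {"tx":0,"ty":0,"tz":0,"twist":0}
    - {"tx":0,"ty":0,"tz":0,"twist":0}

```text
clock: 19.85
eef_pos: [0.5752, 0.201, 0.1952]
eef_rot: [-0.673, 0.74, -0.0, 0.001]
wrist_force: [0.0, 0.9, -0.6]
grip_width: 0.0002
```

```bash
python3 st.py 11; python3 -c "
import cv2
f=cv2.imread('pics/wrist11.png');cv2.imwrite('pics/c11.png',cv2.resize(f[110:260,230:410],None,fx=4,fy=4,interpolation=cv2.INTER_CUBIC))"
```

```text
19.85 clamp xy mm 0.6640561922791121 0.7760448540076268 bottom 126.49401942210015 ang -95.37966947027716 F [ 0.03  0.92 -0.61] Fclamp xy -0.06 0.92 0.00018688355053401762 [ 0.04  0.37 -0.57  1.52  0.2   1.31 -2.22]
```

View pics/side11.png

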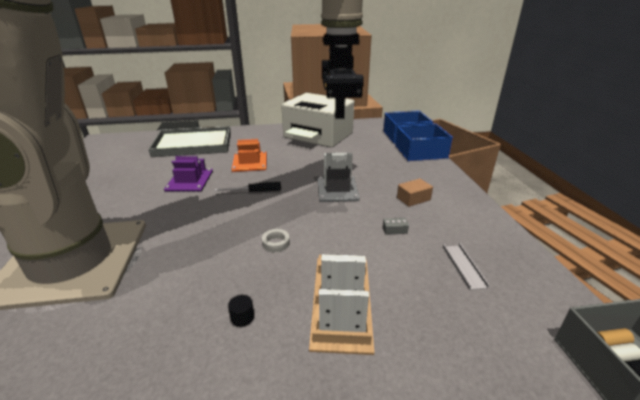

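View pics/wrist11.png

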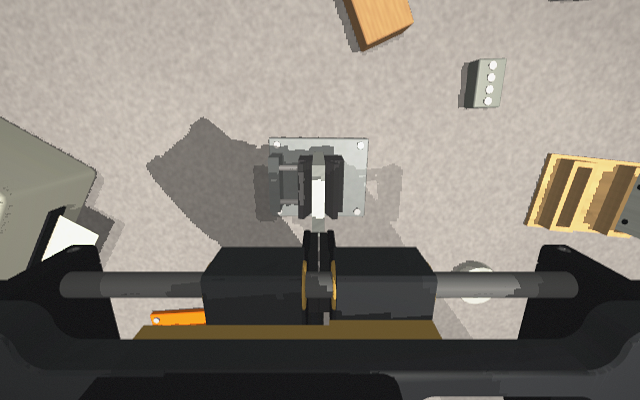

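The plate stands in the grey clamp at side (337,172) and wrist (318,185), and the fingers are well above it. The bystanders are where they were. I'm handing the job in.

```bash
python3 -c "
from station import bot
print(bot.close_job())"
```

```text
the job is handed in; nothing more can be done
None
```

The 12 mm plate is in the grey clamp, pressed onto its depth stop and released. I handed the job in with the robot's clock at about 20 s.

- **Plate choice:** I pinched only the left plate (+y end of the rack). It read 11.9 mm at 10 N and weighed about 2.3 N when lifted. I didn't pinch the other two, because in the top view they measured clearly thicker (15.5 mm) and thinner (11.0 mm) than this one (12.6 mm).
- **Insertion:** I lowered the plate at about 10 to 15 mm/s. Net sliding force was 3 to 5 N. The plate's shoulder gave a short 12 N peak at the throat.
- **Depth stop:** The plate stopped solid with its underside about 14 mm above the bench, at up to 13.6 N net. After releasing it, I pressed its top with shut fingers up to 12.5 N, and it moved only about 0.2 mm.
- **Doubts:** The seat pad's soft 2 N travel barely showed above the force noise. The seating therefore rests on those two solid stops, and I had no pad or jaw readings. The two underside heights differ by about 0.5 mm.
- **Final pictures:** The plate stands free and upright, the gripper touches nothing, and the bystanders in the side view look unmoved by eye.

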